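# Draw out the catch tray to get at a fallen bezel

## Robot

A 6-joint arm with a two-finger parallel gripper is mounted at the origin on a cart in front of the work surface, level with it; the furniture and walls round the work are solid. World frame = base frame: x ahead of the robot, y to its left, z up, the work surface at z = 0. Lengths are in m, angles in rad, forces in N, time in s.
With the tool pointing down it reaches from about 0.3 to 0.95 m from the base axis. Payload 3.1 kg.
Tool frame: the origin (TCP) lies between the finger pads; the fingertips stand 25 mm ahead of it and the grasp point (between the pads) lies 6 mm ahead of it; z points along the fingers, y is the line along which they close (so a half turn about z gives the same grasp; the last joint's range is limited). The gripper opens to 85 mm and grips with 20 to 120 N. Pads are 22 mm wide; open, the fingers measure 114 mm over their backs; the gripper's body (76 mm by 85 mm) begins 54 mm behind the grasp point. The pads swing forward as they close: fully open they stand 13 mm farther back than shut.
Start: joints at [-1.37, 0.308, 1.634, -0, 1.2, -0.07], TCP at [0.167, -0.602, 0.256] pointing down, gripper open.
Joint ranges: [-3.06, 3.06], [-0.79, 1.96], [0.05, 2.63], [-1.19, 4.34], [0.05, 2.64], [-2.94, 2.94]. Speed limits (rad/s): [2.79, 2.79, 3.14, 3.14, 3.14, 3.14].

## Interface

Orientations are given as a unit quaternion [x, y, z, w].
In Python, from cell import robot gives the robot as it stands. The module is installed in compiled form; this text tells all that it offers.
- The arm moves only by the tool step_arm, never from a script. Its argument "motion" is one flat list of numbers, 5 for each row, row after row: the opening, from -1 (shut) to 1 (fully open), then the shift along the world's x, y, z in units of 25 mm (1.0 is 25 mm), then the turn about the world's z in units of 5 degrees (1.0 is 5 degrees). In form: [claw, tx, ty, tz, yaw, claw, tx, ty, tz, yaw, ...]. A call has 1 to 8 rows; each row shifts and turns the commanded pose from where the row before left it; what a row does not reach is not made up. A row lasts 1/12 s, in which the tool goes at most 41.7 mm and 7.16 degrees, less where a joint would pass 70% of its speed; a pose out of reach is approached as far as the arm can. A call is refused whole if a number of a shift passes 1 or a number of a turn 1, either way. A call with a gripper value outside its range is refused whole. The fingers move at their own pace and stop on an object; "newtons" is the grip in N (left out, the last holds). Time passes only in rows, so rows that do not move let the fingers close. It gives the time, the measured TCP pose, the force, the opening and the grip force at its end, in the units of the state.
- robot.read_state(): the state, without advancing time (a new reading comes with each control period).
- robot.camera(name): name is "scene" or "top"; returns a dict with "img" (480x640x3 uint8, red, green, blue), "fx", "fy", "cx", "cy" (pixels), "rvec" (rotation vector, rad) and "tvec" (3), from world to camera coordinates, as OpenCV has them. Camera axes: x right, y down, z forward; pixel columns grow to the right and rows downward; lengths in m; the calibration is good to about 2 mm. A picture is of the moment at which its call begins. There is no depth.
- robot.sign_off(): hands the job in; it is judged then, once.
The state is a dict: "time_s": time; "joints": joint angles; "qvel": joint speeds; "joint_efforts": joint torques, N m; "tcp_pos": TCP position; "eef_rot": TCP orientation; "ft_force": force on the tool from outside, world axes, zero at the start; "wrist_torque": the same for the moment, N m; "grip_width": finger opening in m; "grip_force": force on a finger pad.
Only numpy, scipy, OpenCV 4.12 (cv2) and the standard library are available. Lean on these libraries where they do the work, as an engineer would, in place of code of your own. Each camera call takes 0.05 s, during which the arm holds its last target. There are 200 camera calls.

## Task

A copper bezel cup has dropped into the catch tray under the bench pin. With a fingertip, press the brass turn-button's tab down so that the button swings off the tray front, then hook a fingertip behind the tray's rolled front lip and draw the tray out to its stop, smoothly and without forcing it. Only push and pull: grip nothing, lift nothing, leave the bezel upright in the tray and the tools round about where they are, and finish clear of everything.

Things in the scene. Friction and masses are not known exactly. Their poses are not given: they have to be found in the camera images.
- station: Wooden bench-top filing station, fixed to the worktop; origin on the worktop under its middle; -x points out of its front (about to the robot), y to its left. In mm in its frame: cheeks at y = +-92 to +-114, x = -120 to 55, 55 high; top board x = -21 to 60, full width, upper face at z = 73; between the cheeks slides an open sheet-metal catch tray 178 wide, shut front at x = -115
- pin_tip (a point): Tip of the wooden bench pin that juts forward from the top board over the middle of the tray; fixed to the station. From here the pin runs 65 mm back (station's +x), up to 30 mm to either side, with its underside at z = 55 mm and its top rising to 73 mm
- tray_lip (a point): Top of the rolled lip of the tray's front wall, halfway along it (moves with the tray): a straight bead 7 mm thick running 86 mm to either side along the station's y, 43 mm above the worktop. The wall below it is 3 mm thick; the tray floor is 28 mm lower. A fingertip put down inside the tray beside the pin hooks behind it
- tray_gap_left (a point): Point on the tray floor left of the pin, 27 mm behind the middle of the lip bead (moves with the tray), 15 mm above the worktop. Clear from above while shut: 27 mm to either side (pin and tray side wall), 23 mm forward to the bead, 65 mm back to the top board
- tray_gap_right (a point): The same point on the right of the pin
- tray (a joint): How far the tray is drawn out along the station's -x, in m: 0 shut, 0.09 at its hard stop. About 1.5 N of rubbing; it stays where it is left. The turn-button blocks it after 3 to 4 mm while it lies across the front
- button (a joint): Angle (rad) of the brass turn-button on the front of the station's right (-y) cheek; its pivot lies along the station's x at y = -103, z = 38 mm. Near 0 it lies level, inner wing (30 mm long, 12 wide) across the tray front; it grows as the outer end is pressed down and the inner wing swings up; clear of the tray above 0.8, stop at 1.25. It stays where left; about 1 N at the tab turns it
- button_tab (a point): Middle of the upper face of the button's thumb tab (moves with it): brass plate 20 mm along y, 22 mm along x, bent forward from the outer end, 25 mm outside the pivot, 18 mm in front of the cheek, 44 mm above the worktop when level. A fingertip coming straight down over it to about 10 mm above the worktop turns the button far enough
- bezel: Small copper cup, 24 mm across and 13 mm high, open side up, lying loose in the back half of the tray, at first under the top board; origin at the centre of its underside
- ring_clamp: Wooden ring clamp, 24 x 120 x 24 mm, lying loose on the top board; origin under its middle; leave alone
- drill_box: Small buff card box of drills, 40 x 62 x 26 mm, lying loose on the top board; origin under its middle; leave alone
- flux_bottle: White bottle with a red spout, 41 mm across and 111 mm high, standing loose on the worktop right of the station; origin under its middle; leave alone

How it is judged:
On the way, in this order (a step that is already met when the one before it is completed fails the run):
1. the turn-button is turned clear while the tray is still shut (value of joint button above 0.78 rad and value of joint tray below 0.012 m), for 0.2 s.
2. the tray is drawn out to its stop (value of joint tray above 0.08 m), for 0.2 s.
At the end, for the whole second after the job is handed in: The tray is at rest, drawn out at least 80 of its 90 mm; the turn-button still points clear (over 0.7 rad); the bezel cup stands upright and at rest on the tray floor, out from under the top board (value of joint tray above 0.08 m and velocity of joint tray between -0.01 and 0.01 m/s and value of joint button above 0.7 rad and x of bezel in the frame of station below -0.03 m and x of bezel in the frame of tray_lip between 0.005 and 0.155 m and y of bezel in the frame of station between -0.09 and 0.09 m and height (world z) of bezel below 0.025 m and angle between bezel's own z axis and vertical below 0.3 rad and linear speed of bezel below 0.02 m/s); the robot touches nothing.
It fails at once if the bezel is lifted from the tray floor or tipped over (height (world z) of bezel above 0.03 m or angle between bezel's own z axis and vertical above 0.6 rad).
It fails at once if the tray is jerked or flung along its runners (over 0.4 m/s) (velocity of joint tray above 0.4 m/s).
It fails at once if the station, its tray or its button is gripped or forced (more than 35 N from the fingers) (contact force between the fingers and station above 35 N).
It fails at once if a bystander is shifted more than 20 mm, lifted or knocked over (distance of any of ring_clamp, drill_box, flux_bottle from where it was at the start of the episode above 0.02 m or angle between flux_bottle's own z axis and vertical above 0.4 rad).
It also fails if it takes over 48 s, if anything falls off the work surface, if the arm or the gripper's body presses on something with over 40 N, if the wrist force passes 120 N, or if a joint passes its speed limit or range.

## Working session

There is one attempt and no reset: what is moved stays moved. The work goes in short steps, Python scripts to look and compute and a tool call to move; the robot and the scene stay as the last step left them, time stands still between calls to the robot, and variables do not carry over. Pictures are saved under pics/ and viewed, at most 10 in all, crops included, and the job is handed in when it is done.

Besides the shell and the picture viewer there is one more tool, called after "Emit:" by a JSON object that holds its "fn" and its "kwargs". step_arm: Moves the arm, as the interface text tells. Its arguments: {"type":"object","properties":{"motion":{"type":"array","items":{"type":"number"}},"newtons":{"type":"number"}},"required":["motion"]}

```bash
mkdir -p pics; python3 - <<'E'
from cell import robot
import cv2
for n in("scene","top"):
    c=robot.camera(n); cv2.imwrite(f"pics/{n}0.png",c["img"][:,:,::-1]); print(n,c["fx"],c["cx"],c["cy"],c["rvec"],c["tvec"])
print(robot.read_state())
E
```

```text
scene 571.863088635185 312.1542467499939 240.69735469375266 [ 0.75985428 -2.30092785  1.4680105 ] [0.36042792 0.30168379 0.46908142]
top 594.8178609935557 323.19008236909656 247.52857191241606 [ 2.13023652 -2.05362835  0.23927469] [-0.18907606  0.5860386   0.79547587]
{'time_s': 0.1, 'joints': array([-1.36970024e+00,  3.08926668e-01,  1.63508499e+00, -1.01669516e-05,
        1.19972443e+00, -6.96898493e-02]), 'qvel': array([ 0.00098706, -0.00293122, -0.00273676,  0.00055462, -0.0002674 ,
        0.00019646]), 'joint_efforts': array([-4.01467037e-05, -4.16407156e+01, -2.77644360e+01, -6.34158027e-05,
        4.03588507e-03, -1.44677171e-05]), 'tcp_pos': array([ 0.16701472, -0.60153084,  0.25514418]), 'eef_rot': array([ 9.90847546e-01,  1.34981450e-01, -7.50897302e-05, -1.06909269e-03]), 'ft_force': array([ 0.51219136,  0.08844553, -0.15680583]), 'wrist_torque': array([-0.04536748, -0.06119844,  0.01780188]), 'grip_force': 0.0, 'grip_width': 0.08565250172405388}
```

View pics/scene0.png

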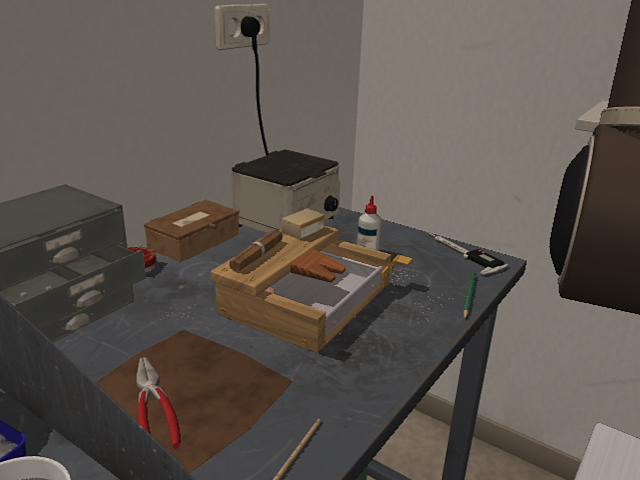

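View pics/top0.png

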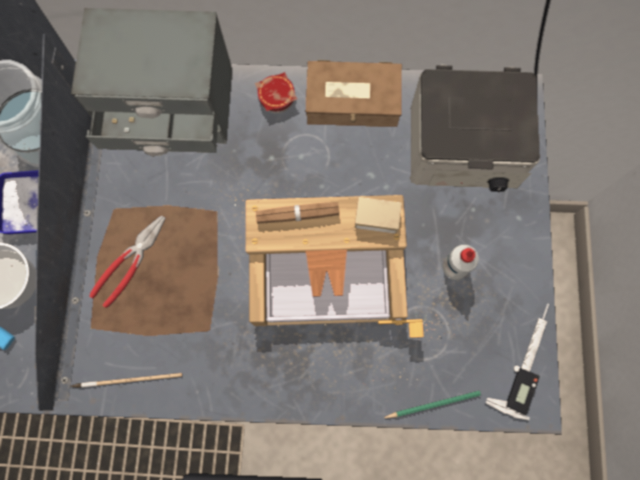

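The scene view shows the station in mid-table, with its open front facing the robot and the button tab at about (400,260). In the top view the tab is at about (416,329), the front cheek corners near (250,323) and (407,319), and the bottle at (460,262). I'll zoom in next.

```bash
python3 - <<'E'
import cv2
a=cv2.imread("pics/top0.png")[190:350,235:435]; cv2.imwrite("pics/topc.png",cv2.resize(a,None,fx=4,fy=3.75,interpolation=cv2.INTER_CUBIC))
E
cat > h.py <<'E'
import numpy as np, cv2
from cell import robot
def ray(c,px,z):
    K=np.array([[c["fx"],0,c["cx"]],[0,c["fy"],c["cy"]],[0,0,1]])
    R=cv2.Rodrigues(np.array(c["rvec"]))[0]; t=np.array(c["tvec"])
    o=-R.T@t; d=R.T@np.linalg.solve(K,[px[0],px[1],1.])
    return o+d*(z-o[2])/d[2]
E
```

```text
(no output)
```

View pics/topc.png

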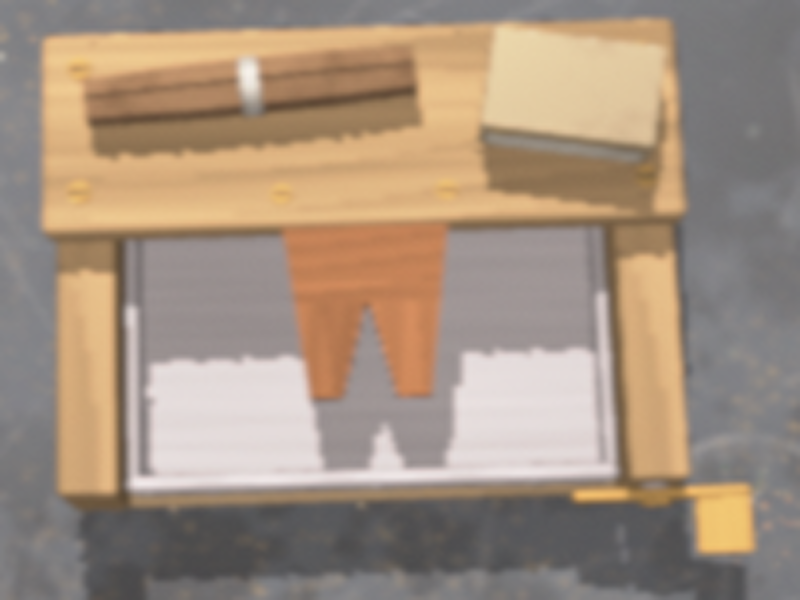

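The enlarged top view shows the board corners at (43,38), (672,20), (684,215) and (43,233). The front cheek corners are at (60,495) and (690,477), the tab centre is at (725,520), and the lip runs from (130,482) to (615,470). Next I'll fit the station pose.

```bash
python3 - <<'E'
from h import *
c=robot.camera("top")
P=[((43,38),(60,114),.073),((672,20),(60,-114),.073),((684,215),(-21,-114),.073),((43,233),(-21,114),.073),((60,495),(-120,114),.055),((690,477),(-120,-114),.055)]
f=lambda p:((p[0]+.5)/4+235-.5,(p[1]+.5)/3.75+190-.5)
W=np.array([ray(c,f(p),z)[:2] for p,_,z in P]); S=np.array([s for _,s,_ in P])/1000
a=S-S.mean(0); b=W-W.mean(0)
th=np.arctan2((a[:,0]*b[:,1]-a[:,1]*b[:,0]).sum(),(a*b).sum())
R=np.array([[np.cos(th),-np.sin(th)],[np.sin(th),np.cos(th)]]); t=W.mean(0)-R@S.mean(0)
print("th",np.degrees(th),"t",t,"res mm",((S@R.T+t-W)*1000).round(1).tolist())
for n,s in dict(tab=(-.138,-.128),gapR=(-.0845,-.0575),gapL=(-.0845,.0575),lip=(-.1115,0),pintip=(-.086,0)).items(): print(n,R@s+t)
print("tab seen",ray(c,f((725,520)),.044)); print("lip seen",ray(c,f((372,478)),.043))
print("bottle ~",ray(c,(468,255),.111))
E
```

```text
th 3.9321921390926478 t [ 0.6093626  -0.17005313] res mm [[1.4, -2.2], [1.3, 2.2], [-0.6, 1.5], [-0.7, -2.4], [-1.0, 1.3], [-0.5, -0.4]]
tab [ 0.48046518 -0.30721528]
gapR [ 0.52900464 -0.23321243]
gapL [ 0.52111841 -0.11848315]
lip [ 0.49812509 -0.17769934]
pintip [ 0.52356506 -0.17595066]
tab seen [ 0.48318432 -0.30582873  0.044     ]
lip seen [ 0.49484882 -0.17748267  0.043     ]
bottle ~ [ 0.57913178 -0.36753003  0.111     ]
```

Emit:
{"fn": "step_arm", "kwargs": {"motion": [-1,0.4,0.4,0,-0.2,-1,0.8,0.75,0,-0.3,-1,0.8,0.75,0,-0.3,-1,0.8,0.75,0,-0.3,-1,0.8,0.75,0,-0.3,-1,0.8,0.75,0,-0.3,-1,0.8,0.75,0,-0.3,-1,0.8,0.75,0,-0.3], "newtons": 20}}

```text
time_s: 0.82
tcp_pos: [0.3178, -0.4598, 0.2559]
eef_rot: [0.999, 0.034, -0.0, -0.0]
ft_force: [-0.1, 0.3, 0.3]
grip_width: 0.0001
grip_force: 0.0
```

Emit:
{"fn": "step_arm", "kwargs": {"motion": [-1,0.8,0.75,0,0,-1,0.8,0.75,0,0,-1,0.8,0.75,0,0,-1,0.8,0.75,0,0,-1,0.8,0.75,0,0,-1,0.8,0.75,0,0,-1,0.8,0.75,0,0,-1,0.4,0.4,0,0]}}

```text
time_s: 1.48
tcp_pos: [0.4688, -0.3176, 0.256]
eef_rot: [0.999, 0.036, 0.0, -0.001]
ft_force: [0.7, 0.1, -0.0]
grip_width: 0.0
grip_force: 0.0
```

Emit:
{"fn": "step_arm", "kwargs": {"motion": [-1,0.4,0.4,0,0,-1,0,0,0,0,-1,0,0,0,0]}}

```text
time_s: 1.73
tcp_pos: [0.477, -0.3098, 0.2561]
eef_rot: [0.999, 0.036, -0.0, 0.0]
ft_force: [-0.4, -0.4, -0.2]
grip_width: -0.0001
grip_force: 0.0
```

Emit:
{"fn": "step_arm", "kwargs": {"motion": [-1,0.08,0.1,-0.6,0,-1,0,0,-1,0,-1,0,0,-1,0,-1,0,0,-1,0,-1,0,0,-1,0,-1,0,0,-1,0,-1,0,0,-0.6,0,-1,0,0,-0.3,0]}}

```text
time_s: 2.4
tcp_pos: [0.4763, -0.3073, 0.0909]
eef_rot: [0.999, 0.034, -0.002, -0.001]
ft_force: [-0.0, 0.5, 0.3]
grip_width: -0.0001
grip_force: 0.0
```

```bash
python3 - <<'E'
from h import *
o=[]
for n,(y,x) in dict(top=(230,300),scene=(170,260)).items():
    im=robot.camera(n)["img"][y:y+150,x:x+190,::-1]; o.append(cv2.resize(im,None,fx=2.1,fy=2.1,interpolation=cv2.INTER_CUBIC))
cv2.imwrite("pics/tab1.png",np.hstack(o)); print(robot.read_state()["tcp_pos"])
E
```

```text
[ 0.47733059 -0.30749213  0.09221497]
```

View pics/tab1.png

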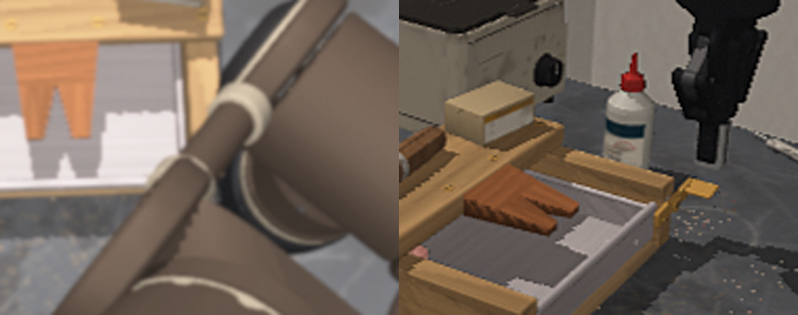

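The right half shows the shut fingertips hanging just above the brass tab: tip at crop (712,160), tab at (697,190). The bottle stands well clear behind. I'll lower slowly.

Emit:
{"fn": "step_arm", "kwargs": {"motion": [-1,0.06,0,-0.2,0,-1,0,0,-0.2,0,-1,0,0,-0.2,0,-1,0,0,-0.2,0,-1,0,0,-0.2,0,-1,0,0,-0.1,0]}}

```text
time_s: 3.0
tcp_pos: [0.4809, -0.3076, 0.0661]
eef_rot: [0.999, 0.035, 0.0, 0.0]
ft_force: [-0.0, -2.0, 0.9]
grip_width: 0.0002
grip_force: 0.8
```

Emit:
{"fn": "step_arm", "kwargs": {"motion": [-1,0,0,-0.15,0,-1,0,0,-0.15,0,-1,0,0,-0.15,0,-1,0,0,-0.15,0]}}

```text
time_s: 3.33
tcp_pos: [0.4808, -0.3071, 0.051]
eef_rot: [0.999, 0.035, 0.0, -0.0]
ft_force: [-0.3, 0.0, 0.9]
grip_width: -0.0
grip_force: 0.5
```

Emit:
{"fn": "step_arm", "kwargs": {"motion": [-1,0,0,-0.15,0,-1,0,0,-0.15,0,-1,0,0,-0.15,0,-1,0,0,-0.15,0,-1,0,0,-0.05,0,-1,0,0,0,0]}}

```text
time_s: 3.83
tcp_pos: [0.4827, -0.3102, 0.0365]
eef_rot: [0.999, 0.035, 0.002, 0.003]
ft_force: [0.8, -5.1, 3.0]
grip_width: -0.0001
grip_force: 1.5
```

```bash
python3 - <<'E'
from h import *
im=robot.camera("scene")["img"][180:320,260:450,::-1]; cv2.imwrite("pics/tab2.png",cv2.resize(im,None,fx=4,fy=4,interpolation=cv2.INTER_CUBIC)); s=robot.read_state();print(s["tcp_pos"],s["ft_force"])
E
```

```text
[ 0.48270564 -0.31022895  0.03649136] [ 0.02739149 -5.86901252  3.08310371]
```

View pics/tab2.png

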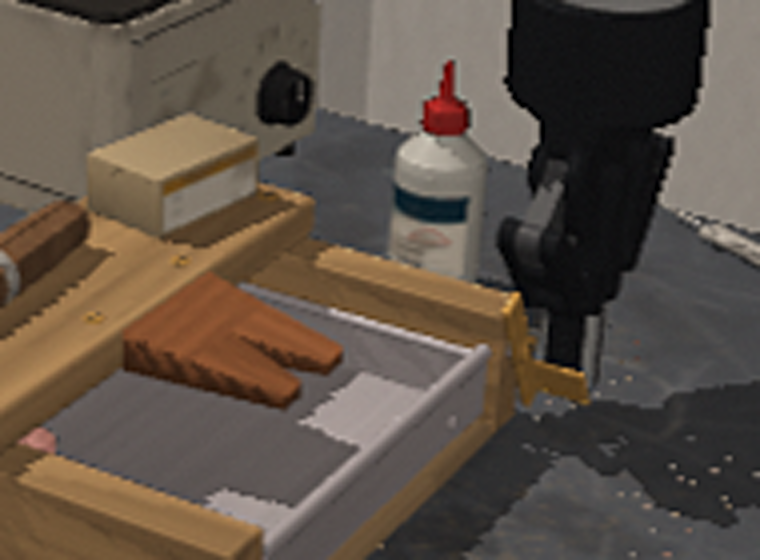

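The button now stands upright at its stop, with the wing at about (515,330), and the tray is still shut. The bezel shows at the left end, about (40,440). I'll raise and move over the right gap.

Emit:
{"fn": "step_arm", "kwargs": {"motion": [-1,0,0,0.2,0,-1,0,0,0.4,0,-1,0,0,0.8,0,-1,0,0,1,0,-1,0,0,1,0,-1,0,0,1,0,-1,0,0,0.4,0,-1,0,0,0,0]}}

```text
time_s: 4.55
tcp_pos: [0.4824, -0.3081, 0.1582]
eef_rot: [0.999, 0.035, 0.002, 0.002]
ft_force: [0.8, -0.6, -0.3]
grip_width: 0.0001
grip_force: 0.0
```

Emit:
{"fn": "step_arm", "kwargs": {"motion": [-1,0.3,0.5,0,0,-1,0.5,0.8,0,0,-1,0.5,0.8,0,0,-1,0.4,0.6,0,0,-1,0.2,0.3,0,0,-1,0,0,0,0,-1,0,0,0,0]}}

```text
time_s: 5.13
tcp_pos: [0.5274, -0.2318, 0.1538]
eef_rot: [0.999, 0.036, -0.001, -0.0]
ft_force: [-0.5, 0.4, -0.4]
grip_width: 0.0002
grip_force: 0.0
```

Emit:
{"fn": "step_arm", "kwargs": {"motion": [-1,0,0,-0.4,0,-1,0,0,-0.6,0,-1,0,0,-0.6,0,-1,0,0,-0.6,0,-1,0,0,-0.4,0,-1,0,0,-0.3,0,-1,0,0,-0.3,0,-1,0,0,0,0]}}

```text
time_s: 5.8
tcp_pos: [0.5269, -0.2321, 0.0733]
eef_rot: [0.999, 0.035, -0.001, -0.001]
ft_force: [-0.2, 0.5, -0.4]
grip_width: -0.0002
grip_force: 0.0
```

```bash
python3 - <<'E'
from h import *
im=robot.camera("scene")["img"][180:320,260:450,::-1]; cv2.imwrite("pics/gap.png",cv2.resize(im,None,fx=4,fy=4,interpolation=cv2.INTER_CUBIC)); s=robot.read_state();print(s["tcp_pos"],s["ft_force"])
E
```

```text
[ 0.52756137 -0.2322807   0.07422352] [-0.19491429  0.52291735 -0.60408677]
```

View pics/gap.png

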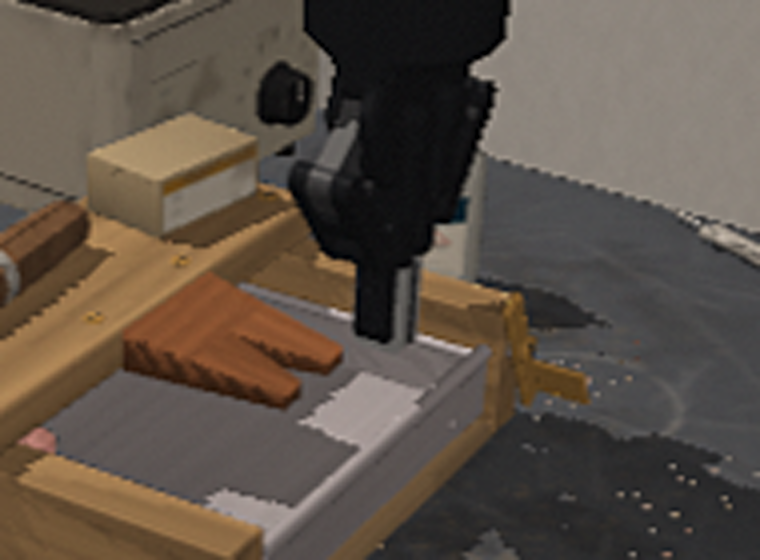

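The fingertips at (385,335) are between the pin and the side wall, behind the lip, and the button is still up. I'll lower and then ease towards the lip.

Emit:
{"fn": "step_arm", "kwargs": {"motion": [-1,0,0,-0.3,0,-1,0,0,-0.3,0,-1,0,0,-0.3,0,-1,0,0,-0.05,0,-1,0,0,0,0]}}

```text
time_s: 6.27
tcp_pos: [0.5274, -0.2318, 0.0503]
eef_rot: [0.999, 0.035, -0.001, -0.0]
ft_force: [-0.1, 0.8, -0.7]
grip_width: -0.0001
grip_force: 0.0
```

Emit:
{"fn": "step_arm", "kwargs": {"motion": [-1,-0.1,0,0,0,-1,-0.1,-0.01,0,0,-1,-0.1,-0.01,0,0,-1,-0.1,0,0,0]}}

```text
time_s: 6.6
tcp_pos: [0.518, -0.2329, 0.0516]
eef_rot: [0.999, 0.035, 0.0, 0.0]
ft_force: [-0.2, -0.1, -1.1]
grip_width: -0.0004
grip_force: 0.0
```

Emit:
{"fn": "step_arm", "kwargs": {"motion": [-1,-0.1,-0.01,0,0,-1,0,0,0,0]}}

```text
time_s: 6.77
tcp_pos: [0.515, -0.233, 0.0513]
eef_rot: [0.999, 0.035, -0.0, -0.0]
ft_force: [0.2, 0.6, 0.1]
grip_width: -0.0
grip_force: 0.0
```

Emit:
{"fn": "step_arm", "kwargs": {"motion": [-1,-0.06,0,0,0,-1,-0.06,-0.01,0,0,-1,0,0,0,0]}}

```text
time_s: 7.02
tcp_pos: [0.5124, -0.2333, 0.0513]
eef_rot: [0.999, 0.035, -0.0, -0.0]
ft_force: [-0.2, 0.4, 0.4]
grip_width: 0.0002
grip_force: 0.0
```

Emit:
{"fn": "step_arm", "kwargs": {"motion": [-1,-0.06,0,0,0,-1,-0.06,-0.01,0,0,-1,-0.06,0,0,0]}}

```text
time_s: 7.27
tcp_pos: [0.5086, -0.2336, 0.0514]
eef_rot: [0.999, 0.035, 0.001, 0.0]
ft_force: [1.6, 0.6, -0.6]
grip_width: -0.0
grip_force: 0.8
```

Contact made (1.6 N). Drawing out gently.

Emit:
{"fn": "step_arm", "kwargs": {"motion": [-1,-0.1,-0.01,0,0,-1,-0.15,-0.01,0,0,-1,-0.2,-0.01,0,0,-1,-0.2,-0.02,0,0,-1,-0.2,-0.01,0,0,-1,-0.2,-0.02,0,0,-1,-0.2,-0.01,0,0,-1,-0.2,-0.01,0,0]}}

```text
time_s: 7.93
tcp_pos: [0.4714, -0.2361, 0.0513]
eef_rot: [0.999, 0.035, 0.0, 0.0]
ft_force: [1.4, 0.6, -0.3]
grip_width: 0.0
grip_force: 1.0
```

Emit:
{"fn": "step_arm", "kwargs": {"motion": [-1,-0.2,-0.01,0,0,-1,-0.2,-0.02,0,0,-1,-0.2,-0.01,0,0,-1,-0.2,-0.01,0,0,-1,-0.2,-0.02,0,0,-1,-0.2,-0.01,0,0,-1,-0.2,-0.01,0,0,-1,-0.2,-0.02,0,0]}}

```text
time_s: 8.6
tcp_pos: [0.4315, -0.2388, 0.0513]
eef_rot: [0.999, 0.035, 0.0, 0.0]
ft_force: [2.7, -0.8, 0.5]
grip_width: 0.0
grip_force: 1.0
```

Emit:
{"fn": "step_arm", "kwargs": {"motion": [-1,-0.12,-0.01,0,0,-1,-0.1,-0.01,0,0,-1,-0.06,0,0,0,-1,0,0,0,0]}}

```text
time_s: 8.93
tcp_pos: [0.4243, -0.2392, 0.0512]
eef_rot: [0.999, 0.035, -0.0, -0.0]
ft_force: [-0.3, -0.2, -0.3]
grip_width: 0.0007
grip_force: 0.1
```

Emit:
{"fn": "step_arm", "kwargs": {"motion": [-1,-0.05,0,0,0,-1,-0.05,0,0,0,-1,0,0,0,0]}}

```text
time_s: 9.18
tcp_pos: [0.4224, -0.2393, 0.0512]
eef_rot: [0.999, 0.035, -0.0, 0.0]
ft_force: [1.1, -0.0, -0.4]
grip_width: 0.0001
grip_force: 0.5
```

About 87 mm out. I'll back off the lip and rise clear.

Emit:
{"fn": "step_arm", "kwargs": {"motion": [-1,0,0,0,0,-1,0,0,0,0,-1,0.1,0,0,0,-1,0.2,0.02,0,0,-1,0.2,0,0,0,-1,0,0,0,0]}}

```text
time_s: 9.68
tcp_pos: [0.4361, -0.239, 0.0515]
eef_rot: [0.999, 0.035, 0.0, 0.0]
ft_force: [-0.3, 0.3, 0.7]
grip_width: 0.0002
grip_force: 0.0
```

Emit:
{"fn": "step_arm", "kwargs": {"motion": [-1,0,0,0.4,0,-1,0,0,0.8,0,-1,0,0,1,0,-1,0,0,1,0,-1,0,0,1,0,-1,0,0,0.6,0,-1,-0.5,-0.5,0.3,0,-1,-0.8,-0.8,0,0]}}

```text
time_s: 10.35
tcp_pos: [0.4047, -0.2717, 0.1824]
eef_rot: [0.999, 0.037, 0.003, 0.002]
ft_force: [0.1, -0.5, 0.5]
grip_width: -0.0001
grip_force: 0.0
```

Emit:
{"fn": "step_arm", "kwargs": {"motion": [-1,-0.8,-0.8,0,0,-1,-0.6,-0.8,0,0,-1,0,-0.8,0,0,-1,0,-0.5,0,0,-1,0,0,0,0,-1,0,0,0,0,-1,0,0,0,0]}}

```text
time_s: 10.93
tcp_pos: [0.3675, -0.3427, 0.1786]
eef_rot: [0.999, 0.035, -0.0, -0.001]
ft_force: [0.2, 0.4, -0.5]
grip_width: 0.0001
grip_force: 0.0
```

```bash
python3 - <<'E'
from h import *
o=[]
for n,(y,x) in dict(top=(190,220),scene=(180,200)).items():
    im=robot.camera(n)["img"][y:y+170,x:x+230,::-1]; o.append(cv2.resize(im,(400,296),interpolation=cv2.INTER_CUBIC))
cv2.imwrite("pics/end.png",np.hstack(o)); s=robot.read_state();print(s["tcp_pos"],s["ft_force"],s["time_s"])
E
```

```text
[ 0.36757034 -0.34249543  0.178517  ] [ 0.13320792 -0.19244584 -0.26535506] 11.0333
```

View pics/end.png

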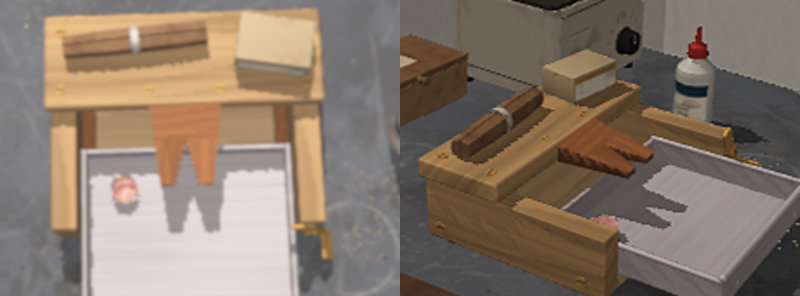

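The final views show the tray drawn out, the bezel upright at crop (125,190) and clear of the board, the button up, and the other tools where they were. Contact with the lip began between x = 0.512 and 0.509 and the pull ended at 0.422, so the tray is out at least 86 mm.

```bash
python3 -c "
from cell import robot
print(robot.sign_off())"
```

```text
the job is handed in; nothing more can be done
None
```

The job is handed in, result not reported back: the button is turned clear, the tray is out about 87 of 90 mm (from fingertip travel), the bezel looks upright and clear of the board, the other tools look unmoved, and the arm is clear.

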